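Prop up the parts chute and send a watch head down it

TASK

Set up the sheet-metal chute on the wooden bin: slide or carry the green glass ashtray out of the way so the folding prop leg never touches it, then push the prop leg out until it is fully against its stop, and only then tip the upright chute down so that it rests on the leg. Finally lay the loose watch head in the chute and let it slide down into the bin. Leave the chute propped and the ashtray standing upright on the table, and leave the tea glass, the pair of buckles and the spring-bar tool where they are.

Things in the scene. Friction and masses are not known exactly. Their poses are not given: they have to be found in the camera images.
- bin: Fixed open-topped wooden bin, 170 (x) x 280 (y) x 100 mm high, walls 8 mm; origin at the centre of its underside, on the table. Leg and chute are mounted on its short wall facing the bin's own -y. The leg's upright hinge pin is at bin x = 0, y = -165 mm; the chute's hinge pin lies along the bin's x at bin y = -136 mm, height 106 mm.
- leg_swing (a joint): Swing of the prop leg about its upright pin, rad. 0: folded along the wall, pointing to the bin's -x, so that about 55 mm of it sticks out past the bin's side. Grows as it swings counter-clockwise (seen from above) to the stop at 1.571, where it points to the bin's -y. Stays where it is left; pushing it needs about 1 N at the post.
- leg: The folding prop leg: a flat upright gate of 10 mm steel rod, two level bars at heights 30 and 145 mm running from the hinge pin along the leg's own -x to an upright 16 mm post 140 mm from the pin, top 180 mm above the table. Origin on the hinge pin at table height.
- post_top (a point): Top of the leg's post, at its free end, 180 mm above the table.
- chute_mid (a point): Sheet-metal chute: straight slick trough 104 mm wide (100 inside), 220 mm long from its hinge pin, floor 4 mm thick, side lips 13 mm high. The point is on the hollow floor's middle, 110 mm from the pin. Its z axis points along the chute away from the pin, y out of the floor on the hollow side, x is the bin's x.
- chute (a joint): Tip of the chute about its pin, rad. 0: standing straight up, hollow side facing the bin's +y; negative (to -0.27) leans back over the bin; positive tips outward and down to the bin's -y. Friction holds it within about 0.3 of upright; further out it sinks slowly by its weight and rests on the post at about 1.13 (25 degrees up from level) if the leg is fully out; otherwise it drops on to 1.75.
- ashtray_mid (a point): Round green glass ashtray, loose, about 0.35 kg: 96 mm diameter at the rim, 84 mm at the foot, 30 mm high, wall 7 mm, inner floor 8 mm above the table; the point is at its centre, half-way up (15 mm). It stands in the leg's swing at the start. Its z axis points up.
- ashtray: The same ashtray; origin at the centre of its underside.
- watch_mid (a point): Loose chrome watch head without a band, about 60 g: disc of 40 mm diameter, 11 mm thick, lying dial up, with four 3 mm wide lugs reaching 24 mm from the centre along its own +y and -y (at x = +-11.5 mm); small crown at its +x (to 23.5 mm). The point is at its centre, 5.5 mm above the table.
- watch: The same watch head; origin at the centre of its underside.
- teaglass: Bystander: amber tea glass, 100 mm tall, 60 mm diameter; origin at the centre of its underside.
- buckles: Bystander: two gold-tone buckles joined side by side, together about 32 (x) x 62 (y) mm, 6 mm high; origin at the centre of the underside.
- bartool: Bystander: steel spring-bar tool lying along its own x from -60 to +61 mm, knurled grip 12 mm thick on the -x part, with a 22 mm wide flat foot at the grip's end; origin at the centre of its underside.
Mind the look-alikes: they are no part of the job. There is more than one size of the ashtray; the job needs the middle-sized.

How it is judged:
By the outcome, as a careful person would: the job done as asked, in the order asked, and still so for the second after the job is handed in, with the robot touching nothing.
It also fails if it takes over 70 s, if anything falls off the work surface, if the arm or the gripper's body presses on something with over 40 N, if the wrist force passes 120 N, or if a joint passes its speed limit or range.

ROBOT

A 6-joint arm with a two-finger parallel gripper is mounted at the origin on the work surface. World frame = base frame: x ahead of the robot, y to its left, z up, the work surface at z = 0. Lengths are in mm, angles in degrees, forces in N, time in s.
With the tool pointing down it reaches from about 350 to 850 mm from the base axis. Payload 8.1 kg.
Tool frame: the origin (TCP) lies at the very end of the fingers, on their centre line; the grasp point (between the pads) lies r.tcp_to_grasp behind it (r.tcp_to_grasp is the distance from the TCP to the grasp point, in mm); z points along the fingers, y is the line along which they close (so a half turn about z gives the same grasp; the last joint's range is limited). The gripper opens to 85 mm and grips with 20 to 120 N. Pads are 22 mm wide; open, the fingers measure 114 mm over their backs; the gripper's body (76 mm by 85 mm) begins 54 mm behind the grasp point. The pads swing forward as they close: fully open they stand 13 mm farther back than shut.
Start: joints at [-68.377, 7.471, 85.268, -0, 87.261, -4.893], TCP at [267.893, -536.879, 210.692] pointing down, gripper open.
Joint ranges: [-169.43, 169.43], [-51.17, 129.36], [1.28, 143.12], [-76.62, 256.62], [0, 156.53], [-152.29, 152.29]. Speed limits (degrees/s): [136.94, 136.94, 159.86, 180, 180, 180].

INTERFACE

Orientations are given as [roll, pitch, yaw] about the fixed x, y, z axes, in that order (R = Rz(yaw) Ry(pitch) Rx(roll)).
In Python, from bench import r gives the robot as it stands.
- The arm moves only by the shell command python3 -m handwheel 'ROWS' [OPENING] [FORCE]. ROWS is JSON, a list of rows, each a list of 4 numbers: the shift along the tool's x, y, z in m, then the turn about the tool's z in degrees. A call has 1 to 10 rows; each row shifts and turns the commanded pose from where the row before left it, along the tool's axes as they then stand; what a row does not reach is not made up. A row lasts 1/10 s, in which the tool goes at most 50 mm and 8.59 degrees, less where a joint would pass 70% of its speed; a pose out of reach is approached as far as the arm can. A call is refused whole if a number of a shift passes 0.05 or a number of a turn 8.59, either way. A call with a gripper value outside its range is refused whole. OPENING is the finger opening in m, from 0 to 0.0854, set as the call begins (- or left out, the last holds). The fingers move at their own pace and stop on an object; FORCE is the grip in N (left out, the last holds). Time passes only in rows, so rows that do not move let the fingers close. It gives the time, the measured TCP pose, the force, the opening and the grip force at its end, in the units of the state.
- r.sense(): the state, without advancing time (a new reading comes with each control period).
- r.snapshot(name): name is "scene" or "top" or "wrist"; returns the picture (420x560x3 uint8, red, green, blue); there is no depth.
- r.camera_params(name): a dict with "fx", "fy", "cx", "cy" (pixels), "D" ([k1, k2, p1, p2, k3] as OpenCV has them; the pictures are not rectified), "R" (3x3) and "t" (3): a world point X has camera coordinates R X + t; the wrist camera has in their place "mount" (4x4, takes a point from camera to tool coordinates, whose origin is the TCP and whose axes are the flange's). Camera axes: x right, y down, z forward; pixel columns grow to the right and rows downward; lengths in mm; the calibration is good to about 2 mm. A picture is of the moment at which its call begins: read the wrist's pose just before it. camera_params takes no time and is no camera call.
- r.hand_in(): hands the job in; it is judged then, once.
The state is a dict: "time": time; "joint_pos": joint angles; "qd": joint speeds; "joint_efforts": joint torques, N m; "tool_pos": TCP position; "tcp_rot": TCP orientation; "ft_force": force on the tool from outside, world axes, zero at the start; "wrist_torque": the same for the moment, N m; "finger_gap": finger opening in mm; "grip_force": force on a finger pad.
Only numpy, scipy, OpenCV 4.12 (cv2) and the standard library are available. Lean on these libraries where they do the work, as an engineer would, in place of code of your own. Each camera call takes 0.05 s, during which the arm holds its last target. There are 200 camera calls.

## Working session

There is one attempt and no reset: what is moved stays moved. The work goes in short steps, Python scripts to look and compute and a shell command to move; the robot and the scene stay as the last step left them, time stands still between calls to the robot, and variables do not carry over. Pictures are saved under pics/ and viewed, at most 10 in all, crops included, and the job is handed in when it is done.

```bash
mkdir -p pics; python3 - <<'E'
from bench import r
import cv2,numpy as np
s=r.sense();print(s['tool_pos'],s['tcp_rot'],r.tcp_to_grasp)
for n in("scene","top"):
    im=r.snapshot(n);cv2.imwrite(f'pics/{n}0.png',im[:,:,::-1]);p=r.camera_params(n);print(n,p)
print(r.camera_params("wrist"))
E
```

```text
[ 267.66687576 -536.33874328  209.64577379] [-1.79895369e+02 -9.38224882e-03  2.65140322e+01] 18.700000000000003
scene {'fx': 537.1518596486958, 'fy': 537.1518596486958, 'cx': 279.5184621770402, 'cy': 209.31103401378047, 'D': array([0.02467556, 0.        , 0.        , 0.        , 0.        ]), 'R': array([[ 0.7525499 ,  0.65816904, -0.02195808],
       [ 0.33163443, -0.407576  , -0.85082337],
       [-0.56893519,  0.63300499, -0.5249928 ]]), 't': array([-468.67168238,  -45.05074876, 1596.02468551])}
top {'fx': 520.2407597594206, 'fy': 520.2407597594206, 'cx': 278.1870482796178, 'cy': 210.43594617921187, 'D': array([-0.1344858,  0.       ,  0.       ,  0.       ,  0.       ]), 'R': array([[-0.01035219, -0.99937442, -0.03381709],
       [-0.99712466,  0.01285593, -0.07468027],
       [ 0.0750683 ,  0.03294675, -0.99663397]]), 't': array([  71.09041809,  568.17063471, 1185.03386947])}
{'fx': 337.78593607756034, 'fy': 337.78593607756034, 'cx': 275.6926397785128, 'cy': 211.16415108092016, 'D': array([-0.08416343,  0.        ,  0.        ,  0.        ,  0.        ]), 'mount': array([[ 8.24668618e-04, -9.48815096e-01, -3.15831021e-01,
         8.15075427e+01],
       [ 9.99999614e-01,  6.86502106e-04,  5.48726142e-04,
         1.88807440e-01],
       [-3.03820986e-04, -3.15831352e-01,  9.48815295e-01,
        -1.63653380e+02],
       [ 0.00000000e+00,  0.00000000e+00,  0.00000000e+00,
         1.00000000e+00]])}
```

View pics/top0.png

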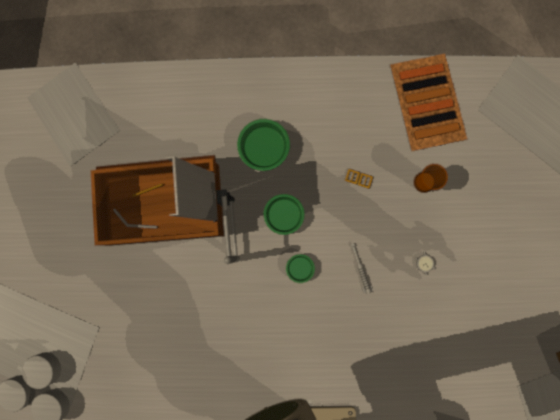

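View pics/scene0.png

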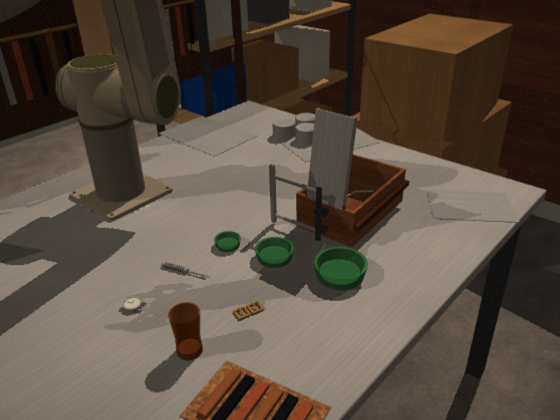

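Top view: there are three green ashtrays, large at (264,145), middle at (284,214) and small at (300,268). The middle one stands in the leg's swing and should have a 96 mm rim. The watch is at (426,264), and the bin's corners are at about (93,168), (217,157), (220,235) and (96,245). The leg's pin is at (228,197) and its post at (232,260).

```bash
cat > h.py <<'E'
from bench import r
import cv2,numpy as np
def ray(p,uv,R=None,t=None):
    K=np.array([[p['fx'],0,p['cx']],[0,p['fy'],p['cy']],[0,0,1]])
    d=cv2.undistortPoints(np.array(uv,float).reshape(-1,1,2),K,p['D']).reshape(-1,2)
    d=np.c_[d,np.ones(len(d))]
    if 'R' in p: return -p['R'].T@p['t'], d@p['R']
    s=r._pose if hasattr(r,'_pose') else r.sense()
    from scipy.spatial.transform import Rotation as Ro
    T=Ro.from_euler('xyz',s['tcp_rot'],degrees=True).as_matrix();M=p['mount']
    return T@M[:3,3]+s['tool_pos'], d@(T@M[:3,:3]).T
def onplane(name,uv,z):
    o,d=ray(r.camera_params(name),uv)
    return o+d*((z-o[2])/d[:,2])[:,None]
E
python3 - <<'E'
from h import *
np.set_printoptions(precision=1,suppress=True)
im=cv2.imread('pics/top0.png');hsv=cv2.cvtColor(im,cv2.COLOR_BGR2HSV)
m=cv2.inRange(hsv,(45,90,40),(85,255,255))
cs,_=cv2.findContours(m,cv2.RETR_EXTERNAL,cv2.CHAIN_APPROX_NONE)
for c in cs:
    if cv2.contourArea(c)<200: continue
    w=onplane('top',c.reshape(-1,2),30)[:,:2].astype(np.float32)
    e=cv2.minEnclosingCircle(w);print('green',c.reshape(-1,2).mean(0),e, np.ptp(w,0))
print('bin',onplane('top',[(93,168),(217,157),(220,235),(96,245)],100))
print('post',onplane('top',[(232,260)],180),'pin',onplane('top',[(228,197)],145),'watch',onplane('top',[(426,264)],8))
a=cv2.resize(im[100:300,80:340],None,fx=3,fy=3,interpolation=cv2.INTER_CUBIC)
cv2.imwrite('pics/c1.png',a)
b=cv2.resize(im[230:300,330:450],None,fx=6,fy=6,interpolation=cv2.INTER_CUBIC)
cv2.imwrite('pics/c2.png',b)
E
```

```text
green [300.2 268.2] ((435.4844055175781, 15.64724063873291), 32.82706832885742) [61.8 64.2]
green [283.6 213.7] ((560.2495727539062, 52.457637786865234), 47.44965744018555) [92.6 92.4]
green [263.3 144.4] ((724.0172119140625, 98.05911254882812), 62.05164337158203) [121.6 121.9]
bin [[664.4 478.6 100. ]
 [683.  195.6 100. ]
 [511.1 189.2 100. ]
 [491.2 468.5 100. ]]
post [[458.2 153.4 180. ]] pin [[589.4 165.5 145. ]] watch [[ 440.  -279.5    8. ]]
```

View pics/c1.png

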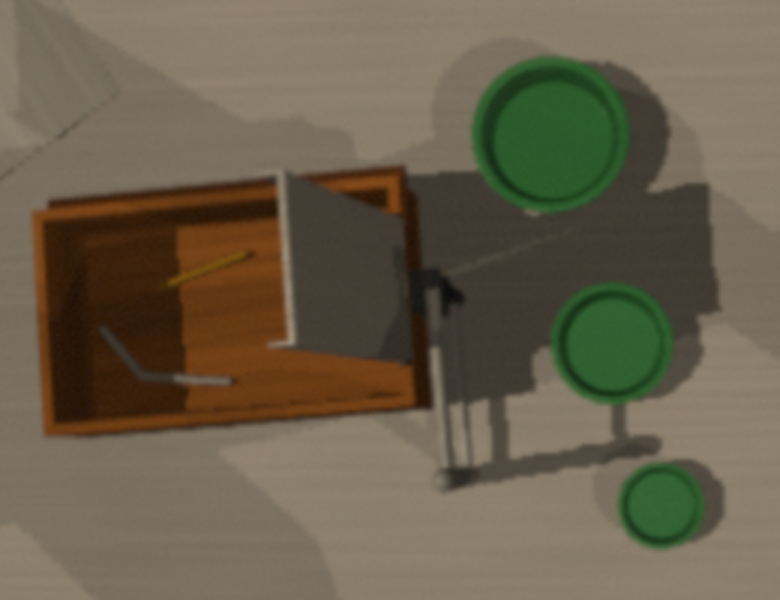

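View pics/c2.png

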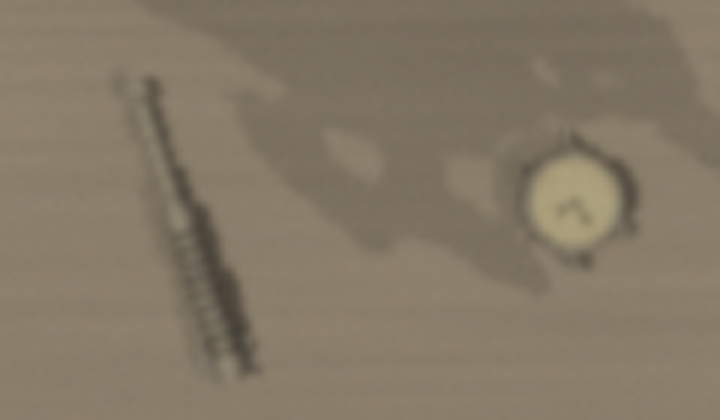

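The middle ashtray measures about 95 mm at the rim and sits at (560,52). That matches the 96 mm one; the others are about 62 mm and 122 mm. The crop shows it with its small neighbour below and the large one above. The folded post at about (459,159) agrees with the bin pose of centre (587,333), yaw 3.9°. I'll drag the ashtray from inside with closed fingers, turning the tool to yaw 90 so that rows are [dy, dx, -dz].

```bash
python3 -m handwheel '[[0,0,0,-7.94],[0,0,0,-7.94],[0,0,0,-7.94],[0,0,0,-7.94],[0,0,0,-7.94],[0,0,0,-7.94],[0,0,0,-7.94],[0,0,0,-7.94]]' 0 30
python3 -m handwheel '[[0.049,0.024,0,0],[0.049,0.024,0,0],[0.049,0.024,0,0],[0.049,0.024,0,0],[0.049,0.024,0,0],[0.049,0.024,0,0],[0.049,0.024,0,0],[0.049,0.024,0,0],[0.049,0.024,0,0],[0.049,0.024,0,0]]'
python3 -m handwheel '[[0.045,0.024,0,0],[0.045,0.024,0,0],[0,0,0,0],[0,0,0,0]]'
python3 - <<'E'
from h import *
im=cv2.imread('pics/top0.png')
# chute top edge at z=326, bystanders, 
print(onplane('top',[(173.6,158),(177.5,215)],326),onplane('top',[(360,178),(353,243),(368,291)],4))
E
```

```text
time: 0.9
tool_pos: [267.7, -536.5, 210.0]
tcp_rot: [-180.0, -0.1, 90.4]
ft_force: [0.0, 1.0, 0.5]
finger_gap: -0.1
grip_force: 0.0
time: 1.9
tool_pos: [487.8, -85.7, 210.5]
tcp_rot: [-180.0, 0.0, 90.0]
ft_force: [0.2, -0.1, 1.0]
finger_gap: -0.4
grip_force: 0.0
time: 2.3
tool_pos: [534.3, 1.8, 210.0]
tcp_rot: [-179.9, 0.0, 90.2]
ft_force: [-0.0, 0.1, -0.3]
finger_gap: 0.1
grip_force: 0.0
[[641.72768103 239.03636773 326.        ]
 [540.34281923 231.31276379 326.        ]] [[ 644.7500389  -129.22363997    4.        ]
 [ 491.61378358 -109.41461662    4.        ]
 [ 379.172891   -142.59312722    4.        ]]
```

```bash
python3 -m handwheel '[[0.025,0.013,0,0],[0.025,0.013,0,0],[0,0,0.04,0],[0,0,0.04,0],[0,0,0.04,0],[0,0,0,0]]'
python3 - <<'E'
from h import *
s=r.sense();print(s['tool_pos'])
im=r.snapshot('wrist');hsv=cv2.cvtColor(im,cv2.COLOR_RGB2HSV)
m=cv2.inRange(hsv,(45,90,40),(85,255,255))
cs,_=cv2.findContours(m,cv2.RETR_EXTERNAL,cv2.CHAIN_APPROX_NONE)
for c in cs:
    if cv2.contourArea(c)<500: continue
    w=onplane('wrist',c.reshape(-1,2),30)[:,:2].astype(np.float32)
    print(cv2.minEnclosingCircle(w),np.ptp(w,0),c.reshape(-1,2).max(0),c.reshape(-1,2).min(0))
cv2.imwrite('pics/w1.png',im[:,:,::-1])
E
```

```text
time: 2.9
tool_pos: [554.9, 49.0, 84.0]
tcp_rot: [-179.3, 0.0, 89.9]
ft_force: [-1.2, 0.3, -0.3]
finger_gap: 0.0
grip_force: 0.0
[554.9133697   49.01256276  83.95682257]
((442.1399841308594, 22.368446350097656), 35.66716003417969) [68.155334 66.52011 ] [163 295] [ 76 214]
((562.519775390625, 52.087425231933594), 48.1546516418457) [95.37128 92.34032] [352 274] [215 148]
((727.3773803710938, 94.99470520019531), 68.17703247070312) [110.17273 130.3271 ] [559 243] [431  57]
```

View pics/w1.png

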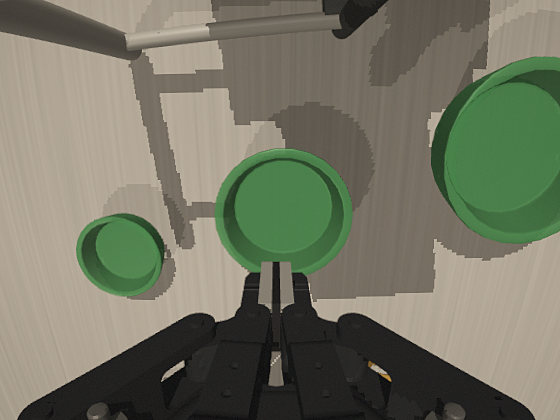

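Wrist view: the ashtray's rim is centred at about (283,212), which gives (562,52) with a 96 mm diameter, matching the top view. I'll lower the fingers inside it.

```bash
python3 -m handwheel '[[0.003,0.006,0.03,0],[0,0,0.03,0],[0,0,0.009,0],[0,0,0,0],[0,0,0,0]]'
python3 -m handwheel '[[-0.02,-0.002,0,0],[-0.02,-0.002,0,0],[-0.012,-0.002,0,0],[-0.012,-0.002,0,0],[-0.012,-0.002,0,0],[-0.012,-0.002,0,0],[-0.012,-0.002,0,0],[0,0,0,0]]'
```

```text
time: 3.45
tool_pos: [568.1, 53.2, 24.2]
tcp_rot: [179.8, 0.0, 90.0]
ft_force: [-0.3, -0.1, 0.1]
finger_gap: -0.1
grip_force: 0.0
time: 4.25
tool_pos: [552.3, -47.9, 21.6]
tcp_rot: [-180.0, 0.0, 90.0]
ft_force: [0.1, 0.4, 0.7]
finger_gap: 0.0
grip_force: 0.0
```

```bash
python3 -m handwheel '[[0,0,0.007,0],[0,0,0,0]]'
python3 - <<'E'
from h import *
im=r.snapshot('top');hsv=cv2.cvtColor(im,cv2.COLOR_RGB2HSV)
s=r.sense();print(s['tool_pos'],s['ft_force'])
im=r.snapshot('wrist');hsv=cv2.cvtColor(im,cv2.COLOR_RGB2HSV)
m=cv2.inRange(hsv,(45,90,40),(85,255,255))
cs,_=cv2.findContours(m,cv2.RETR_EXTERNAL,cv2.CHAIN_APPROX_NONE)
for c in cs:
    if cv2.contourArea(c)<500: continue
    w=onplane('wrist',c.reshape(-1,2),30)[:,:2].astype(np.float32)
    print(cv2.minEnclosingCircle(w),np.ptp(w,0),w.max(0))
E
```

```text
time: 4.45
tool_pos: [551.7, -45.9, 13.4]
tcp_rot: [-179.9, -0.0, 90.0]
ft_force: [-0.5, -0.6, -0.7]
finger_gap: -0.1
grip_force: 0.0
[551.84232702 -45.78438963  13.69098291] [-0.10846038  0.35498446 -0.25485848]
((444.89337158203125, 16.737947463989258), 33.705501556396484) [59.010193 62.861214] [478.11722   49.275055]
((664.480224609375, 62.55250549316406), 20.307165145874023) [26.079834 33.440514] [677.52014  80.42583]
((559.91845703125, 52.76176071166992), 47.3180046081543) [94.24158 68.86981] [607.11096  74.67377]
```

```bash
python3 - <<'E'
from h import *
a=r.snapshot('wrist');b=r.snapshot('top')
cv2.imwrite('pics/w2.png',cv2.resize(np.hstack([a,b])[:,:,::-1],(800,300)))
E
```

```text
(no output)
```

View pics/w2.png

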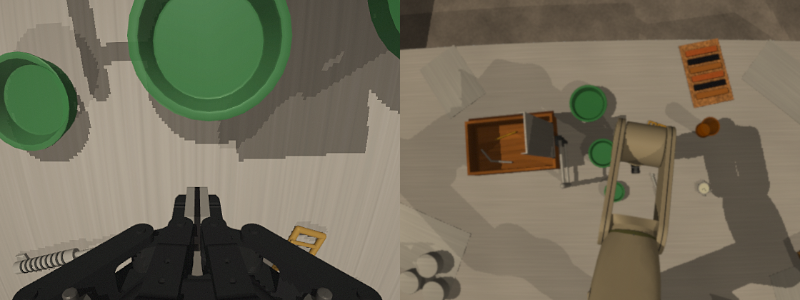

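Wrist view: the fingers slid over the rim because they had not settled down yet, so the ashtray is still at (560,52). I'll redo it, letting the fingers settle lower before the drag.

```bash
python3 -m handwheel '[[0,0,-0.03,0],[0,0,-0.03,0],[0.025,0.002,0,0],[0.025,0.002,0,0],[0.025,0.002,0,0],[0.023,0.002,0,0],[0,0,0,0],[0,0,0,0],[0,0,0,0]]'
python3 -m handwheel '[[0,0,0.03,0],[0,0,0.03,0],[0,0,0,0],[0,0,0,0],[0,0,0,0]]'
```

```text
time: 5.55
tool_pos: [560.5, 51.0, 74.7]
tcp_rot: [-180.0, 0.0, 90.0]
ft_force: [0.2, -0.1, 0.1]
finger_gap: 0.2
grip_force: 0.0
time: 6.05
tool_pos: [561.9, 51.1, 16.6]
tcp_rot: [179.9, 0.0, 90.0]
ft_force: [-0.1, -0.7, 0.1]
finger_gap: 0.1
grip_force: 0.0
```

```bash
python3 -m handwheel '[[0,0,0.003,0],[0,0,0,0],[-0.01,-0.001,0,0],[-0.01,-0.001,0,0],[-0.01,-0.001,0,0],[-0.01,-0.001,0,0],[-0.01,-0.001,0,0],[-0.01,-0.001,0,0],[0,0,0,0]]'
python3 -m handwheel '[[-0.01,-0.001,0,0],[-0.01,-0.001,0,0],[-0.01,-0.001,0,0],[-0.01,-0.001,0,0],[-0.01,-0.001,0,0],[-0.01,-0.001,0,0],[-0.01,-0.002,0,0],[-0.006,-0.001,0,0],[0,0,0,0],[0,0,0,0]]'
python3 -m handwheel '[[0.01,0,0,0],[0.01,0,0,0],[0,0,-0.04,0],[0,0,-0.05,0],[0,0,-0.05,0],[0,0,-0.05,0],[0,0,0,0]]'
python3 - <<'E'
from h import *
s=r.sense();print(s['tool_pos'],s['ft_force'])
im=r.snapshot('wrist');hsv=cv2.cvtColor(im,cv2.COLOR_RGB2HSV)
m=cv2.inRange(hsv,(45,90,40),(85,255,255))
cs,_=cv2.findContours(m,cv2.RETR_EXTERNAL,cv2.CHAIN_APPROX_NONE)
for c in cs:
    if cv2.contourArea(c)<500: continue
    w=onplane('wrist',c.reshape(-1,2),30)[:,:2].astype(np.float32)
    print(cv2.minEnclosingCircle(w),np.ptp(w,0),w.max(0))
E
```

```text
time: 6.95
tool_pos: [554.4, -9.9, 11.7]
tcp_rot: [-180.0, 0.0, 90.0]
ft_force: [0.5, -0.0, -0.4]
finger_gap: 0.3
grip_force: 0.0
time: 7.95
tool_pos: [545.6, -84.4, 11.7]
tcp_rot: [180.0, -0.0, 90.0]
ft_force: [0.0, 0.9, 0.1]
finger_gap: 0.1
grip_force: 0.0
time: 8.65
tool_pos: [550.2, -64.0, 211.2]
tcp_rot: [179.2, 0.2, 90.1]
ft_force: [-0.1, 0.5, 0.7]
finger_gap: 0.0
grip_force: 0.0
[550.19661066 -63.99233974 211.19964053] [-0.07015339  0.51147242  0.6605725 ]
((436.0165710449219, 17.04531478881836), 32.395694732666016) [64.38608 64.19383] [468.2723    49.073353]
((557.0925903320312, 53.02643585205078), 46.60878372192383) [92.391235 92.117714] [603.45337   98.652245]
((719.301025390625, 97.10028839111328), 64.87252044677734) [127.352234  78.70659 ] [783.2739  116.69116]
```

The ashtray still measures (557,53), so nothing was dragged. I'll repeat the drag in two stages with a picture during it.

```bash
python3 -m handwheel '[[0.03,0.002,0,0],[0.03,0.002,0,0],[0.03,0.002,0,0],[0.026,0.002,0,0],[0,0,0.05,0],[0,0,0.05,0],[0,0,0.05,0],[0,0,0.02,0],[0,0,0,0],[0,0,0,0]]'
python3 -m handwheel '[[0,0,0.02,0],[0,0,0.009,0],[0,0,0,0],[0,0,0,0],[0,0,0,0]]'
python3 - <<'E'
from h import *
a=r.snapshot('wrist');b=r.snapshot('scene')[130:340,140:420]
cv2.imwrite('pics/w3.png',cv2.resize(np.hstack([a,cv2.resize(b,(560,420))])[:,:,::-1],(800,300)))
E
python3 -m handwheel '[[-0.01,0,0,0],[-0.01,0,0,0],[-0.01,0,0,0],[-0.01,0,0,0],[-0.01,0,0,0],[0,0,0,0]]'
python3 - <<'E'
from h import *
print(r.sense()['tool_pos'])
a=r.snapshot('wrist');b=r.snapshot('scene')[130:340,140:420]
c=cv2.resize(np.hstack([a,cv2.resize(b,(560,420))])[:,:,::-1],(800,300))
cv2.imwrite('pics/w4.png',np.vstack([cv2.imread('pics/w3.png'),c]))
E
```

```text
time: 9.7
tool_pos: [552.8, 52.2, 31.2]
tcp_rot: [-179.9, -0.0, 90.1]
ft_force: [0.2, -0.3, 0.5]
finger_gap: -0.3
grip_force: 0.0
time: 10.2
tool_pos: [554.5, 51.6, 4.1]
tcp_rot: [179.9, -0.0, 90.0]
ft_force: [0.0, -0.6, 0.2]
finger_gap: 0.4
grip_force: 0.0
time: 10.9
tool_pos: [553.6, -0.2, 2.7]
tcp_rot: [180.0, 0.0, 90.0]
ft_force: [-0.2, 0.0, 0.7]
finger_gap: -0.4
grip_force: 0.0
[ 5.53579971e+02 -1.57342351e-01  2.74611827e+00]
```

View pics/w4.png

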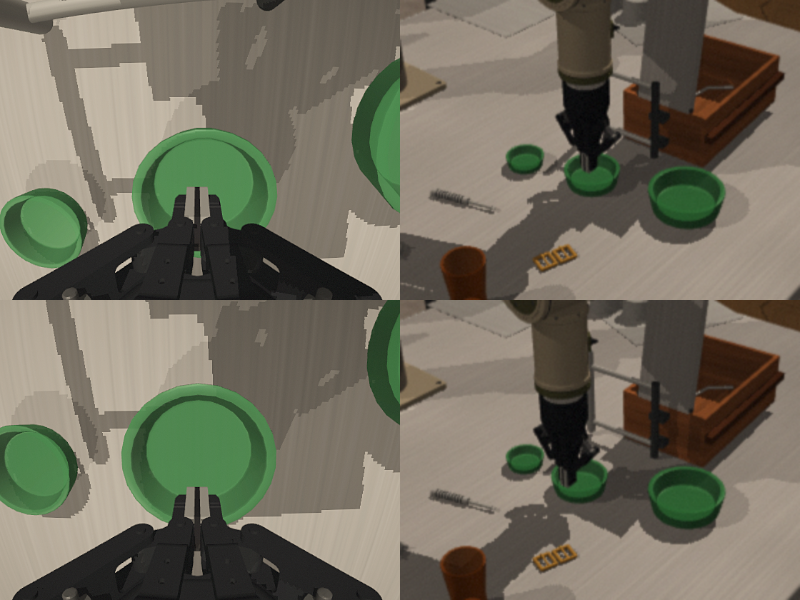

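Both halves show the same tray: it has now moved a little to -y, held only by the fingertips. At a read z of 2.7 the tips are not on the tray's 8 mm floor, so they end well short of the stated TCP. I'll calibrate this by touching the tray floor gently.

```bash
python3 -m handwheel '[[0.006,0,0,0],[0.006,0,0,0],[0,0,0.003,0],[0,0,0.003,0],[0,0,0,0]]'
python3 -m handwheel '[[0,0,0.002,0],[0,0,0.002,0],[0,0,0,0]]'
python3 -m handwheel '[[0,0,0.002,0],[0,0,0.002,0],[0,0,0,0]]'
```

```text
time: 11.5
tool_pos: [552.9, 13.8, -4.1]
tcp_rot: [-179.9, -0.0, 90.1]
ft_force: [0.6, -1.2, -0.5]
finger_gap: -0.1
grip_force: 0.0
time: 11.8
tool_pos: [553.3, 13.5, -7.7]
tcp_rot: [-180.0, -0.0, 90.0]
ft_force: [-0.2, 0.5, -0.1]
finger_gap: -0.2
grip_force: 0.0
time: 12.1
tool_pos: [553.2, 13.6, -11.7]
tcp_rot: [-180.0, -0.0, 90.0]
ft_force: [-0.7, -0.0, -0.4]
finger_gap: -0.3
grip_force: 0.0
```

```bash
python3 -m handwheel '[[-0.01,-0.001,0,0],[-0.01,-0.001,0,0],[-0.01,-0.001,0,0],[-0.01,-0.001,0,0],[-0.01,-0.001,0,0],[-0.01,-0.001,0,0],[-0.01,-0.001,0,0],[-0.01,-0.001,0,0],[-0.01,-0.001,0,0],[0,0,0,0]]'
python3 -m handwheel '[[-0.008,-0.001,0,0],[0,0,0,0],[0,0,0,0]]'
python3 -m handwheel '[[0.01,0,0,0],[0.01,0,0,0],[0,0,0.003,0],[0,0,0.003,0],[0,0,0,0]]'
python3 - <<'E'
from h import *
s=r.sense();print(s['tool_pos'],s['ft_force'])
im=r.snapshot('wrist');hsv=cv2.cvtColor(im,cv2.COLOR_RGB2HSV)
m=cv2.inRange(hsv,(45,90,40),(85,255,255))
cs,_=cv2.findContours(m,cv2.RETR_EXTERNAL,cv2.CHAIN_APPROX_NONE)
for c in cs:
    if cv2.contourArea(c)<500: continue
    w=onplane('wrist',c.reshape(-1,2),30)[:,:2].astype(np.float32)
    print(cv2.minEnclosingCircle(w),np.ptp(w,0),w.max(0))
E
```

```text
time: 13.1
tool_pos: [544.6, -78.0, -11.2]
tcp_rot: [180.0, 0.0, 90.0]
ft_force: [-0.2, -0.2, 0.1]
finger_gap: 0.2
grip_force: 0.0
time: 13.4
tool_pos: [543.7, -84.6, -11.2]
tcp_rot: [180.0, 0.0, 90.0]
ft_force: [-0.4, 0.6, -0.4]
finger_gap: 0.0
grip_force: 0.0
time: 13.9
tool_pos: [544.1, -62.1, -12.7]
tcp_rot: [-180.0, -0.1, 90.1]
ft_force: [-24.5, 11.7, 50.2]
finger_gap: 0.4
grip_force: 25.0
[544.13034157 -62.10578962 -12.74793191] [-24.48655669  11.68597658  50.2351381 ]
((543.2418823242188, -58.61695861816406), 47.34674835205078) [94.02124 61.45861] [590.09265  -11.579529]
((447.6412353515625, 15.467352867126465), 31.67291831970215) [43.74106 61.33336] [479.12115  47.13752]
```

The tips touched the tray floor at a read z of -12.7, so the true tip height is the reading plus about 20 mm. The ashtray is now at (543,-59), clear of the swing. Next comes the leg.

```bash
python3 -m handwheel '[[0,0,-0.02,0],[0,0,-0.04,0],[0,0,-0.05,0],[0,0,-0.05,0],[0,0,-0.05,0],[0,0,-0.03,0],[0,0,0,0],[0,0,0,0]]'
python3 -m handwheel '[[0.044,-0.015,0,0],[0.044,-0.015,0,0],[0.044,-0.015,0,0],[0.044,-0.015,0,0],[0.044,-0.015,0,0],[0.044,-0.015,0,0],[0,0,0,0],[0,0,0,0]]'
python3 - <<'E'
from h import *
b=np.deg2rad(3.9);pin=np.array([598.5,168.4]);p0=None
for th in range(0,91,10):
    a=np.pi+b+np.deg2rad(th);u=np.array([np.cos(a),np.sin(a)]);n=np.array([-u[1],u[0]])
    f=pin+130*u-n*(5+11*abs(n[1])+14*abs(n[0]))
    print(th,f.round(0),'' if p0 is None else ((f-p0)[::-1]).round(1));p0=f
b=r.snapshot('top')[100:300,80:340]
cv2.imwrite('pics/t5.png',cv2.resize(b,None,fx=2.5,fy=2.5)[:,:,::-1])
E
```

```text
time: 14.75
tool_pos: [544.1, -63.9, 223.4]
tcp_rot: [179.9, 0.0, 90.1]
ft_force: [-1.5, 0.0, -0.2]
finger_gap: -0.4
grip_force: 0.0
time: 15.55
tool_pos: [451.8, 200.3, 220.5]
tcp_rot: [-179.8, 0.1, 90.2]
ft_force: [0.2, 0.5, 0.3]
finger_gap: 0.1
grip_force: 0.0
0 [468. 176.] 
10 [468. 156.] [-20.8   0.1]
20 [471. 135.] [-21.    3.5]
30 [478. 114.] [-20.6   7.1]
40 [489.  95.] [-19.5  10.8]
50 [503.  77.] [-17.8  14.4]
60 [521.  62.] [-15.3  17.7]
70 [542.  49.] [-12.1  20.6]
80 [565.  41.] [-8.2 22.9]
90 [588.  37.] [-3.9 23. ]
```

View pics/t5.png

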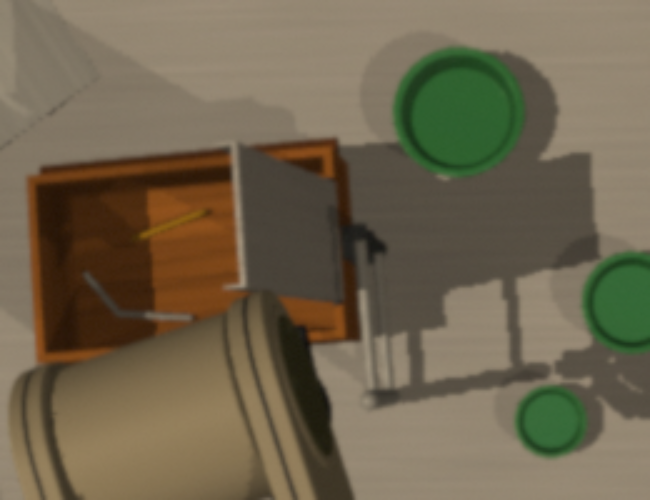

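Top crop: the leg is folded with its post at (370,400) in the crop, the chute is still upright, and the ashtray is moved clear at (630,302). Now I'll lower and push along the arc.

```bash
python3 -m handwheel '[[0,0.012,0.03,0],[0,0,0.03,0],[0,0,0.03,0],[0,0,0,0],[-0.012,0,0,0],[-0.012,0,0,0],[-0.01,0,0,0],[-0.011,0,0,0],[0,0,0,0]]'
python3 -m handwheel '[[-0.0105,0.002,0,0],[-0.0105,0.002,0,0],[-0.01,0.0035,0,0],[-0.01,0.0035,0,0],[-0.01,0.0055,0,0],[-0.01,0.0055,0,0],[-0.009,0.007,0,0],[-0.009,0.007,0,0],[-0.0075,0.009,0,0],[-0.0075,0.009,0,0]]'
```

```text
time: 16.5
tool_pos: [466.1, 152.9, 133.7]
tcp_rot: [179.9, 0.0, 89.9]
ft_force: [-0.4, -0.3, -0.4]
finger_gap: -0.3
grip_force: 0.0
time: 17.5
tool_pos: [520.1, 59.8, 132.6]
tcp_rot: [-180.0, 0.0, 90.0]
ft_force: [-0.5, 0.2, -0.2]
finger_gap: -0.1
grip_force: 0.6
```

```bash
python3 -m handwheel '[[-0.006,0.01,0,0],[-0.006,0.01,0,0],[-0.004,0.0115,0,0],[-0.004,0.0115,0,0],[-0.002,0.008,0,0],[-0.001,0.007,0,0],[0,0,0,0]]'
python3 - <<'E'
from h import *
b=r.snapshot('top')[100:300,80:340];a=r.snapshot('scene')[100:300,160:420]
cv2.imwrite('pics/t6.png',cv2.resize(np.vstack([b,a]),None,fx=1.5,fy=1.5,interpolation=cv2.INTER_CUBIC)[:,:,::-1])
E
```

```text
time: 18.2
tool_pos: [578.3, 37.3, 132.6]
tcp_rot: [180.0, 0.0, 90.0]
ft_force: [-0.6, -0.7, -0.6]
finger_gap: -0.0
grip_force: 0.0
```

View pics/t6.png

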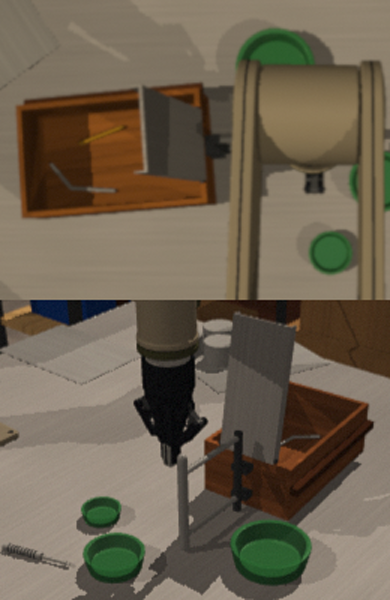

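The leg is nearly out, with the fingers beside its post, and the ashtray is well clear. I'll push it on to the stop, watching the force.

```bash
python3 -m handwheel '[[0,0.004,0,0],[0,0.004,0,0],[0,0,0,0],[0,0,0,0]]'
python3 -m handwheel '[[0,0.003,0,0],[0,0.003,0,0],[0,0,0,0]]'
python3 -m handwheel '[[0,0.003,0,0],[0,0,0,0],[0,0,0,0]]'
```

```text
time: 18.7
tool_pos: [585.7, 37.7, 132.8]
tcp_rot: [180.0, -0.0, 90.0]
ft_force: [-0.2, 0.3, -0.2]
finger_gap: 0.2
grip_force: 0.0
time: 19.0
tool_pos: [587.2, 37.6, 132.5]
tcp_rot: [-179.4, 0.0, 90.0]
ft_force: [-24.7, -1.4, 15.0]
finger_gap: 0.1
grip_force: 13.0
time: 19.3
tool_pos: [587.6, 37.5, 132.3]
tcp_rot: [-179.1, 0.0, 90.1]
ft_force: [-40.3, -2.0, 23.4]
finger_gap: 0.1
grip_force: 20.3
```

It's against the stop: 40 N at x = 587, as predicted. I'll back off, go up over the chute and in behind it.

```bash
python3 -m handwheel '[[0,-0.02,0,0],[0,-0.02,0,0],[0,0,-0.05,0],[0,0,-0.05,0],[0,0,-0.05,0],[0,0,-0.05,0],[0,0,-0.035,0],[0,0,0,0],[0,0,0,0]]'
python3 -m handwheel '[[0.045,0.006,0,0],[0.045,0.006,0,0],[0.045,0.006,0,0],[0.045,0.006,0,0],[0.045,0.006,0,0],[0.032,0.006,0,0],[0,0,0,0],[0,0,0,0]]'
```

```text
time: 20.2
tool_pos: [555.1, 37.6, 368.9]
tcp_rot: [179.8, 0.0, 90.0]
ft_force: [-0.8, -0.0, -0.5]
finger_gap: -0.1
grip_force: 0.0
time: 21.0
tool_pos: [589.7, 295.0, 364.8]
tcp_rot: [-179.8, 0.1, 90.1]
ft_force: [0.2, -1.4, 0.2]
finger_gap: 0.0
grip_force: 0.0
```

```bash
python3 -m handwheel '[[0,0,0.04,0],[0,0,0.04,0],[0,0,0.015,0],[0,0,0,0],[0,0,0,0]]'
python3 -m handwheel '[[-0.02,0,0,0],[-0.02,0,0,0],[-0.012,0,0,0],[-0.012,0,0,0],[-0.012,0.001,0,0],[-0.012,0.001,0,0],[-0.012,0.001,0,0],[-0.012,0.001,0,0],[-0.01,0.001,0,0],[0,0,0,0]]'
python3 -m handwheel '[[-0.01,0.001,0,0],[-0.01,0.001,0,0],[-0.01,0.001,0,0],[-0.01,0.001,0,0],[-0.008,0,0,0],[0,0,0,0]]'
python3 - <<'E'
from h import *
b=r.snapshot('top')[80:320,60:340];a=r.snapshot('scene')[80:320,140:420]
cv2.imwrite('pics/t7.png',np.hstack([b,a])[:,:,::-1])
E
```

```text
time: 21.5
tool_pos: [590.8, 294.0, 274.3]
tcp_rot: [179.9, -0.0, 90.0]
ft_force: [0.1, -0.4, 0.8]
finger_gap: -0.0
grip_force: 0.0
time: 22.5
tool_pos: [595.7, 171.0, 272.6]
tcp_rot: [-180.0, 0.0, 89.9]
ft_force: [-0.9, -0.1, 0.8]
finger_gap: 0.2
grip_force: 0.0
time: 23.1
tool_pos: [599.6, 123.2, 272.7]
tcp_rot: [-180.0, 0.0, 90.0]
ft_force: [0.1, 0.0, -0.2]
finger_gap: 0.1
grip_force: 0.0
```

```bash
python3 -m handwheel '[[0,0,-0.04,0],[0,0,-0.04,0],[0,0,0,0],[-0.048,-0.018,0,0],[-0.048,-0.018,0,0],[-0.048,-0.018,0,0],[-0.048,-0.018,0,0],[-0.048,-0.018,0,0],[-0.048,-0.018,0,0],[-0.048,-0.018,0,0]]' 0.056 40
python3 -m handwheel '[[-0.048,-0.018,0,0],[-0.048,-0.016,0,0],[0,0,0.05,0],[0,0,0.05,0],[0,0,0.05,0],[0,0,0.05,0],[0,0,0,0],[0,0,0,0],[0,0,0,0]]'
python3 - <<'E'
from h import *
s=r.sense();print(s['tool_pos'],s['tcp_rot'])
w=r.snapshot('wrist');b=r.snapshot('top')[110:290,80:350];a=r.snapshot('scene')[100:300,150:420]
# predicted propped chute far-end corners in scene/top
B=np.deg2rad(3.9);c=np.array([587.4,333.]);al=1.13
def W(x,y,z): return [c[0]+x*np.cos(B)-y*np.sin(B),c[1]+x*np.sin(B)+y*np.cos(B),z]
P=np.array([W(sx*52,-136-220*np.sin(al),106+220*np.cos(al)) for sx in(-1,1)])
for n,o,im in(('top',(80,110),b),('scene',(150,100),a)):
    p=r.camera_params(n);K=np.array([[p['fx'],0,p['cx']],[0,p['fy'],p['cy']],[0,0,1]])
    q=cv2.projectPoints(P,cv2.Rodrigues(p['R'])[0],p['t'],K,p['D'])[0].reshape(-1,2)-o
    print(n,q);
    for u,v in q:
        if 0<=int(v)<im.shape[0] and 0<=int(u)<im.shape[1]: im[int(v),int(u)]=(255,0,0)
np.save('w.npy',w);np.save('wp.npy',np.r_[s['tool_pos'],s['tcp_rot']])
cw=w[80:320,130:430]
L=cv2.resize(cw,(800-350,360),interpolation=cv2.INTER_CUBIC)
Rr=np.vstack([cv2.resize(b,(350,233)),cv2.resize(a,(350,260))])
out=np.zeros((493,800,3),np.uint8);out[:360,:450]=L;out[:,450:]=Rr
cv2.imwrite('pics/f8.png',out[:,:,::-1])
E
```

```text
time: 24.2
tool_pos: [476.0, -204.4, 352.7]
tcp_rot: [180.0, 0.0, 90.1]
ft_force: [1.2, 0.9, 0.1]
finger_gap: 56.3
grip_force: 0.0
time: 25.1
tool_pos: [445.4, -298.7, 156.5]
tcp_rot: [179.8, 0.2, 90.1]
ft_force: [0.6, -0.1, 0.3]
finger_gap: 56.0
grip_force: 0.0
[ 445.37430742 -298.71654561  156.54061009] [179.76631401   0.1891391   90.05542814]
top [[230.2077558   98.65761665]
 [225.83497396  46.84023418]]
scene [[103.80626137  96.45136639]
 [142.37871197 110.9994849 ]]
```

View pics/f8.png

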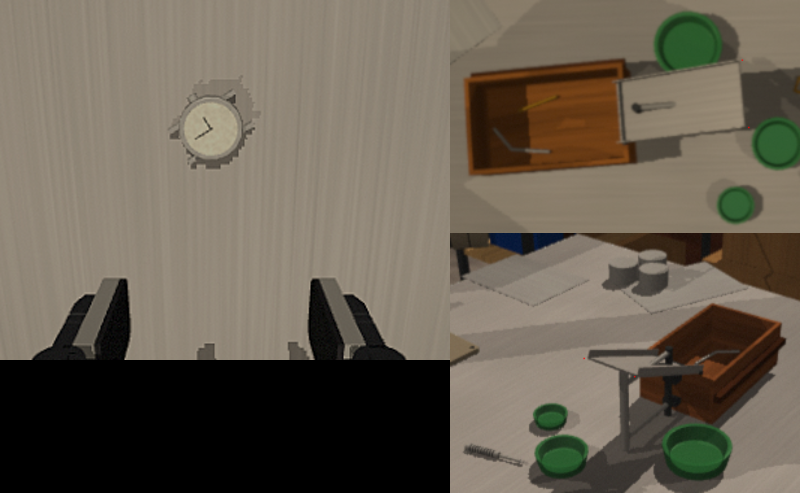

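The chute rests on the post: the far corners predicted for 1.13 rad match at about (745,128) in the composite. The watch is at about (210,127) in the wrist crop. Next I'll work out its position and lug direction numerically.

```bash
python3 - <<'E'
from h import *
from scipy.spatial.transform import Rotation as Ro
from scipy.ndimage import map_coordinates
w=np.load('w.npy');q=np.load('wp.npy');r._pose=None
p=r.camera_params('wrist');M=p['mount'];T=Ro.from_euler('xyz',q[3:],degrees=True).as_matrix()
RC=(T@M[:3,:3]).T;tc=-RC@(T@M[:3,3]+q[:3])
K=np.array([[p['fx'],0,p['cx']],[0,p['fy'],p['cy']],[0,0,1]])
def px(P): return cv2.projectPoints(np.array(P,float),cv2.Rodrigues(RC)[0],tc,K,p['D'])[0].reshape(-1,2)
# dial: bright yellowish
hsv=cv2.cvtColor(w,cv2.COLOR_RGB2HSV)
g=cv2.cvtColor(w,cv2.COLOR_RGB2GRAY).astype(float)
o=T@M[:3,3]+q[:3]
d=cv2.undistortPoints(np.array([[[270.,164.7]]]),K,p['D']).ravel();d=RC.T@np.r_[d,1]
c=(o+d*((11-o[2])/d[2]));print('centre',c)
ys=np.arange(30,-31,-2);xs=np.arange(-30,31,2)
P=[[c[0]+x,c[1]+y,8] for y in ys for x in xs];uv=px(P)
v=map_coordinates(g,[uv[:,1],uv[:,0]],order=1).reshape(len(ys),-1)
for row,y in zip(v,ys): print('%4d '%y+' '.join('%3d'%k for k in row))
E
```

```text
centre [ 441.14730865 -275.78680567   11.        ]
  30 136 137 135 139 136 136 138 135 137 135 136 139 138 134 139 137 136 137 138 138 136 137 137 137 120 137 134 134 139 138 136
  28 137 138 136 139 136 137 138 135 136 136 136 140 121 134 140 123 119 121 122 122 120 120 121 121 119 138 135 135 139 138 134
  26 136 137 136 139 137 136 138 135 136 136 126 126 124 122 125 123 120 122 123 122 121 121 123 121 122 136 135 135 140 137 137
  24 137 137 137 138 136 136 138 135 136 136 125 125 124 121 124 122 122 123 123 124 121 122 122 122 123 134 134 136 139 136 135
  22 137 137 136 139 136 136 136 135 136 138 120 125 124 121 125 122 121 122 124 124 118 101 131 121 122 123 120 136 140 137 135
  20 136 137 136 139 137 136 137 135 138 127 111 121 125 117 111 114 113 118 122 111 121 137 113 122 122 124 120 121 140 137 135
  18 137 138 135 139 138 136 137 136 116 134 132 102 100 130 137 132 127 129 107 114 121  81  61 124 123 124 121 125 139 138 135
  16 137 138 135 138 136 135 136 136 119 123 115 139 133 128 127 128 130 129 130 133  96  69  64 123 123 124 121 121 139 138 136
  14 137 138 136 
[... 2249 characters left out ...]
125  94  83  83  83 127 136 138 140 135 136 138 139 137
 -22 138 137 135 136 135 135 133 136 129 133 116  87  83  82  82  81  81  82  83  84  83  97 128 134 138 139 136 137 140 138 137
 -24 139 137 135 136 135 136 134 135 119  94  78 108 104 107  85  83  84  84  90 105 106 126 137 133 136 140 135 136 140 138 137
 -26 138 137 135 135 135 135 134 135 140  83  73 141 137 142  78  80  79  79  97 139 137 136 135 134 136 139 135 136 140 138 137
 -28 138 138 135 135 134 135 135 134 139 139 138 140 135 134 142 140 141 140 139 136 136 136 136 133 137 140 135 137 140 137 137
 -30 137 137 136 135 135 135 134 135 137 134 135 139 135 134 137 135 136 136 135 136 136 137 136 135 137 141 135 136 139 137 136
```

Dial centre is about (441,-277). The lugs point along about 30°/210° and the crown at about 120°. I'll grip across 150°/-30°, clear of both (tool yaw 60).

```bash
python3 -m handwheel '[[0.0215,-0.0045,0,0],[0,0,0,7.5],[0,0,0,7.5],[0,0,0,7.5],[0,0,0,7.5],[0,0,0.04,0],[0,0,0.04,0],[0,0,0.04,0],[0,0,0,0],[0,0,0,0]]' 0.062
python3 -m handwheel '[[0,0,0.02,0],[0,0,0.02,0],[0,0,0,0],[0,0,0,0]]'
```

```text
time: 26.25
tool_pos: [439.4, -276.2, 34.0]
tcp_rot: [180.0, -0.0, 60.0]
ft_force: [0.1, -0.3, 0.3]
finger_gap: 62.0
grip_force: 0.0
time: 26.65
tool_pos: [440.5, -277.2, -4.6]
tcp_rot: [179.8, 0.0, 60.0]
ft_force: [-0.4, -0.5, 0.8]
finger_gap: 61.8
grip_force: 0.0
```

```bash
python3 -m handwheel '[[0,0,0.005,0],[0,0,0.005,0],[0,0,0.005,0],[0,0,0,0],[0,0,0,0]]'
python3 -m handwheel '[[0,0,0.003,0],[0,0,0,0],[0,0,0,0]]'
python3 -m handwheel '[[0,0,0.003,0],[0,0,0,0],[0,0,0,0]]'
```

```text
time: 27.15
tool_pos: [438.7, -275.8, -22.6]
tcp_rot: [-180.0, -0.0, 60.0]
ft_force: [0.6, -0.1, -0.2]
finger_gap: 61.9
grip_force: 0.0
time: 27.45
tool_pos: [438.9, -275.9, -25.4]
tcp_rot: [-180.0, -0.0, 60.0]
ft_force: [-0.2, 0.1, -0.2]
finger_gap: 62.0
grip_force: 0.0
time: 27.75
tool_pos: [439.3, -276.2, -26.2]
tcp_rot: [180.0, 0.0, 60.0]
ft_force: [-10.0, 7.2, 23.0]
finger_gap: 61.8
grip_force: 11.6
```

Table contact is at a read z of -26. I'll raise 5 mm and close.

```bash
python3 -m handwheel '[[0,0,-0.006,0],[0,0,0,0]]'
python3 -m handwheel '[[0,0,0,0],[0,0,0,0],[0,0,0,0],[0,0,0,0],[0,0,0,0],[0,0,0,0]]' 0.03 40
python3 -m handwheel '[[0,0,-0.03,0],[0,0,-0.03,0],[0,0,0,0],[0,0,0,0]]'
```

```text
time: 27.95
tool_pos: [439.7, -276.5, -21.4]
tcp_rot: [179.9, 0.0, 60.0]
ft_force: [0.4, -0.5, -0.1]
finger_gap: 61.8
grip_force: 0.0
time: 28.55
tool_pos: [439.6, -276.5, -21.7]
tcp_rot: [179.9, 0.0, 60.0]
ft_force: [-1.0, 0.4, 6.3]
finger_gap: 38.2
grip_force: 44.4
time: 28.95
tool_pos: [439.3, -276.3, 37.9]
tcp_rot: [179.9, 0.0, 60.0]
ft_force: [-0.3, 0.5, -1.2]
finger_gap: 38.1
grip_force: 40.8
```

The watch is held, with the gap at 38 mm. I'll carry it over the chute's middle at about (603,98), with the closing axis across the chute.

```bash
python3 -m handwheel '[[0,0,-0.045,-6.8],[0,0,-0.045,-6.8],[0,0,-0.045,-6.8],[0,0,-0.045,-6.8],[0,0,-0.04,-6.8],[0,0,0,0],[0,0,0,0]]'
python3 -m handwheel '[[0.042,0.015,0,0],[0.042,0.015,0,0],[0.042,0.015,0,0],[0.042,0.015,0,0],[0.042,0.015,0,0],[0.042,0.015,0,0],[0.042,0.015,0,0],[0.042,0.015,0,0],[0,0,0,0],[0,0,0,0]]'
```

```text
time: 29.65
tool_pos: [439.1, -276.1, 257.0]
tcp_rot: [-180.0, -0.0, 94.0]
ft_force: [0.1, -0.4, -1.4]
finger_gap: 38.0
grip_force: 40.8
time: 30.65
tool_pos: [533.6, 68.5, 254.2]
tcp_rot: [-179.7, 0.0, 94.1]
ft_force: [-0.2, -1.1, 0.5]
finger_gap: 38.2
grip_force: 40.8
```

```bash
python3 -m handwheel '[[0.012,0.036,0,0],[0.0125,0.036,0,0],[0,0,0.04,0],[0,0,0.04,0],[0,0,0,0],[0,0,0,0],[0,0,0,0]]'
python3 - <<'E'
from h import *
s=r.sense();print(s['tool_pos'])
from scipy.spatial.transform import Rotation as Ro
w=r.snapshot('wrist')
# bright/dark profile across the chute in the wrist picture near finger tips
g=cv2.cvtColor(w,cv2.COLOR_RGB2GRAY)
for v in (60,120,180): print(v,' '.join(map(str,g[v,60:520:10])))
p=r.camera_params('wrist');M=p['mount'];T=Ro.from_euler('xyz',s['tcp_rot'],degrees=True).as_matrix()
RC=(T@M[:3,:3]).T;tc=-RC@(T@M[:3,3]+s['tool_pos']);K=np.array([[p['fx'],0,p['cx']],[0,p['fy'],p['cy']],[0,0,1]])
B=np.deg2rad(3.9)
for sd in(0,55,110):
  P=[]
  for x in(-52,52):
    y=-136-sd*np.sin(1.13);z=106+sd*np.cos(1.13)+13*np.sin(1.13);y+=13*np.cos(1.13)
    P.append([587.4+x*np.cos(B)-y*np.sin(B),333+x*np.sin(B)+y*np.cos(B),z])
  print(sd,cv2.projectPoints(np.array(P),cv2.Rodrigues(RC)[0],tc,K,p['D'])[0].reshape(-1,2).round(0).tolist())
E
```

```text
time: 31.35
tool_pos: [606.2, 96.4, 180.2]
tcp_rot: [179.8, 0.0, 94.0]
ft_force: [-0.2, -0.2, -0.8]
finger_gap: 37.9
grip_force: 40.8
[606.15079648  96.36696209 180.20363904]
60 136 136 136 136 139 140 138 136 140 98 97 100 99 46 163 165 167 167 161 163 164 163 156 159 150 153 156 161 157 66 86 85 84 87 127 125 125 122 124 121 124 121 137 138 134 137
120 137 140 142 141 139 139 143 145 143 145 142 139 139 52 155 154 165 169 161 165 171 142 70 155 156 162 164 152 149 53 86 71 126 127 128 124 120 126 123 127 127 142 138 137 137 138
180 140 138 138 139 140 140 142 141 139 138 142 134 135 112 156 158 170 170 167 169 171 141 164 163 171 167 165 161 160 157 150 82 83 84 83 84 85 84 58 57 140 141 139 141 137 138
0 [[188.0, 58.0], [354.0, 58.0]]
55 [[183.0, 142.0], [358.0, 142.0]]
110 [[180.0, 234.0], [361.0, 234.0]]
```

The chute's lips appear at columns 190 to 350, as predicted, so the watch is centred. Lowering.

```bash
python3 -m handwheel '[[0,-0.002,0.015,0],[0,0,0.01,0],[0,0,0,0],[0,0,0,0]]'
python3 -m handwheel '[[0,0,0.004,0],[0,0,0,0],[0,0,0,0]]'
python3 -m handwheel '[[0,0,0.003,0],[0,0,0,0],[0,0,0,0]]'
```

```text
time: 31.8
tool_pos: [602.6, 97.0, 152.0]
tcp_rot: [-179.9, -0.0, 94.0]
ft_force: [0.1, -0.7, -0.5]
finger_gap: 38.4
grip_force: 40.8
time: 32.1
tool_pos: [603.2, 97.0, 148.8]
tcp_rot: [180.0, -0.0, 94.0]
ft_force: [-0.4, -0.6, -0.5]
finger_gap: 38.0
grip_force: 40.8
time: 32.4
tool_pos: [603.1, 97.0, 145.7]
tcp_rot: [-180.0, -0.0, 94.0]
ft_force: [-0.8, -0.1, -0.9]
finger_gap: 38.0
grip_force: 40.8
```

```bash
python3 -m handwheel '[[0,0,0.002,0],[0,0,0.001,0],[0,0,0,0],[0,0,0,0]]'
python3 -m handwheel '[[0,0,0.002,0],[0,0,0,0],[0,0,0,0]]'
```

```text
time: 32.8
tool_pos: [603.4, 97.2, 143.1]
tcp_rot: [180.0, -0.0, 94.0]
ft_force: [-0.0, 1.4, 3.3]
finger_gap: 38.0
grip_force: 41.0
time: 33.1
tool_pos: [603.1, 97.0, 140.6]
tcp_rot: [-180.0, -0.0, 94.0]
ft_force: [-0.7, 2.4, 2.8]
finger_gap: 38.0
grip_force: 41.2
```

Light contact; releasing.

```bash
python3 -m handwheel '[[0,0,-0.001,0],[0,0,0,0],[0,0,0,0],[0,0,0,0],[0,0,0,0],[0,0,0,0]]' 0.058
python3 -m handwheel '[[0,0,-0.01,0],[0,0,-0.03,0],[0,0,-0.05,0],[0,0,-0.05,0],[0,0,-0.05,0],[0,0,-0.03,0],[0,0,0,0]]'
python3 -m handwheel '[[-0.045,-0.02,0,0],[-0.045,-0.02,0,0],[-0.045,-0.02,0,0],[-0.045,-0.02,0,0],[-0.045,-0.02,0,0],[-0.045,-0.02,0,0],[-0.045,-0.02,0,0],[0,0,0,0],[0,0,0,0],[0,0,0,0]]'
python3 - <<'E'
from h import *
t=r.snapshot('top');old=cv2.imread('pics/top0.png')[:,:,::-1]
g=cv2.cvtColor(t,cv2.COLOR_RGB2GRAY).astype(int);go=cv2.cvtColor(np.ascontiguousarray(old),cv2.COLOR_RGB2GRAY).astype(int)
hs=cv2.cvtColor(t,cv2.COLOR_RGB2HSV)
# bright dial-like blobs in bin / chute
d=np.abs(g-go)>25
reg=np.zeros_like(d);reg[155:245,92:320]=1
n,l,st,ce=cv2.connectedComponentsWithStats((d&reg.astype(bool)).astype(np.uint8))
for i in range(1,n):
    if st[i,4]>15: x,y=ce[i];print(st[i].tolist(),ce[i].round(0),t[int(y),int(x)])
print('bin rows')
for v in range(172,238,5): print(v,' '.join(map(str,g[v,98:300:5])))
m=cv2.inRange(hs,(45,90,40),(85,255,255))
for c in cv2.findContours(m,0,1)[0]:
    if cv2.contourArea(c)>200: print('green',cv2.minEnclosingCircle(onplane('top',c.reshape(-1,2),30)[:,:2].astype(np.float32)))
E
```

```text
time: 33.7
tool_pos: [603.1, 97.0, 141.6]
tcp_rot: [-180.0, 0.0, 94.0]
ft_force: [0.2, 0.1, -0.1]
finger_gap: 58.0
grip_force: 0.0
time: 34.4
tool_pos: [605.0, 97.2, 369.9]
tcp_rot: [179.3, -0.0, 94.0]
ft_force: [-0.3, 0.5, 0.7]
finger_gap: 58.2
grip_force: 0.0
time: 35.4
tool_pos: [485.8, -226.2, 361.6]
tcp_rot: [-180.0, -0.0, 94.1]
ft_force: [-0.8, 0.1, 1.0]
finger_gap: 58.4
grip_force: 0.0
[205, 156, 112, 89, 5795] [264. 194.] [153 140 119]
[168, 158, 33, 58, 281] [178. 183.] [128  72  25]
[317, 166, 3, 36, 67] [318. 180.] [78 72 61]
[152, 200, 18, 17, 211] [161. 208.] [145 134 105]
[312, 204, 8, 32, 184] [316. 219.] [31 62 30]
[224, 219, 4, 17, 44] [225. 227.] [79 72 62]
[243, 231, 7, 14, 81] [246. 238.] [134 121 103]
[234, 235, 3, 10, 16] [235. 240.] [137 124 105]
[228, 236, 3, 9, 21] [229. 240.] [136 124 106]
bin rows
172 60 55 45 35 31 30 31 32 33 32 32 34 35 39 47 53 63 60 66 68 66 70 100 83 101 120 132 132 133 133 135 136 136 136 130 133 133 133 133 132 135
177 26 24 25 34 38 40 41 42 52 78 78 80 82 80 78 77 78 72 74 75 75 77 101 123 133 133 134 134 136 138 138 138 139 137 1
[... 1229 characters left out ...]
 71 73 73 73 73 74 74 70 38 58 72 72 74 73 72 70 117 123 124 124 125 125 126 127 129
227 30 32 24 35 36 36 40 40 60 90 93 96 52 65 67 66 67 67 69 68 68 74 72 74 45 51 71 72 72 73 73 72 97 124 126 126 127 127 128 129 129
232 31 28 26 34 36 37 36 36 34 63 69 67 69 68 68 65 64 65 64 62 65 58 64 77 52 44 73 74 74 92 118 119 125 126 125 126 126 125 126 126 127
237 38 25 26 35 34 33 36 38 47 57 63 66 71 73 75 74 79 75 72 65 63 69 80 91 113 117 125 124 125 124 123 122 121 123 123 124 125 125 127 126 128
green ((435.02001953125, 15.689482688903809), 32.62520217895508)
green ((544.6383666992188, -61.735984802246094), 47.53889846801758)
green ((723.7053833007812, 97.83857727050781), 62.01399230957031)
```

The watch is in the bin, as a new bright disc at (161,208) in the top view. The chute is still propped, the ashtray stands at (545,-62), and the gripper is clear. Handing in.

```bash
python3 -c "
from bench import r
print(r.hand_in())"
```

```text
the job is handed in; nothing more can be done
None
```

I handed the job in at about 35 s: the ashtray is out of the way and upright, the leg is against its stop, the chute is propped on it, and the watch is in the bin; I did not re-measure the tea glass, buckles or spring-bar tool, but the arm never went near them.

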